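Latch the scrutineering plate level and park the red racer on it

TASK

Push the sprung tilt plate of the scrutineering rig down until its catch snaps over the edge and holds it level by itself. Then take the red racer from the slotted stand and set it down gently on the plate, between the two yellow kerbs, wholly on the plate and straight, with its nose towards the catch, and let go of it. Leave the other two racers and everything else on the counter where they are.

Things in the scene. Friction and masses are not known exactly. Their poses are not given: they have to be found in the camera images.
- rig: scrutineering rig, fixed: dark wooden base 270 x 150 x 16 mm with a sprung aluminium tilt plate. Origin on the counter under the middle of the level plate. +x to the plate's hinge (axis along y, at x = 95, z = 60 mm), -x to the catch (black housing x = -139 to -103 mm, 50 wide, 62 mm high; its brass nose 78 mm high). Level, the plate's top face is at z = 64 mm.
- plate (a joint): tilt of the plate in rad: 0 = level, held by the catch; positive = catch end up. Starts at 0.3 to 0.4, held by its spring. Pushed just below level (about -0.01; stop at -0.03, 4 mm under level at plate_press) it is caught, and when released rises to 0 and stays; released sooner it springs up. Takes 4 to 11 N at plate_press, most just above level; the racer's weight alone does not push it down..
- plate_mid (a point): centre of the plate's top face (moves with the plate; 95 mm from the hinge). Plate 190 long (x) x 124 wide (y) x 8 mm thick; x points to the hinge, -x to the catch, z square out of the top face. Two yellow kerbs along x, 5 mm high, their inner faces at y = -49 and +49 mm. A black line marks the middle.
- plate_press (a point): point on the plate's top face, on its middle line, 145 mm from the hinge and 50 mm from plate_mid towards the catch: where to push down (moves with the plate). With the plate level it is at x = -50 mm, y = 0, z = 64 mm in the frame of rig.
- catch (a joint): brass spring catch at the plate's free end, in m: 0 = out (at rest, also when it holds the plate), positive = pushed back (at most 0.016). The plate's edge pushes its sloped nose back on the way down, then it snaps over the edge by itself. 30 mm wide; it overhangs the last 7 mm of the plate and stands 14 mm above its face.
- stand: slotted wooden stand, fixed: board 190 (x) x 324 (y) x 18 mm, origin under its centre. Three lanes along x, centred at y = -104, 0, +104 mm, with 6 mm wide battens between them that stand 8 mm above the board. One racer stands on its wheels in each lane, nose to -x; which racer is in which lane varies.
- red_racer_mid (a point): centre of the red (white stripe) enamelled metal racing car, 22 mm above the foot of its wheels. 150 long x 60 wide over the wheels x 44 mm high, about 0.22 kg. Its -x axis points to its nose, z up. Between front and rear wheels (x from -30 to +31 mm) its flanks are flat and 46 mm apart, from 11 mm below this point to 9 mm above: grip there across y. The wheels do not turn.
- red_racer_nose (a point): foremost point of the red racer: 75 mm from red_racer_mid along the car's -x axis, same height.
- red_racer: the red racer as a whole; origin at the foot of its wheels, 22 mm below red_racer_mid; axes as there.
- blue_racer: blue racer, the same size and shape; origin at the foot of its wheels. Leave alone.
- green_racer: green racer, the same size and shape; origin at the foot of its wheels. Leave alone.
- meter: beige bakelite meter, 100 x 90 x 44 mm, origin under its centre. Leave alone.
- motor_can: brass motor can standing on end, 36 mm diameter, 71 mm high with its shaft, origin under its centre. Leave alone.
- pinion_box: black plastic pinion box, 75 x 115 x 36 mm, origin under its centre. Leave alone.
- tweezers: steel tweezers lying flat, 137 mm long, 7 mm high, origin under the middle. Leave alone.
- oil_bottle: small amber oil bottle, 44 mm diameter, 110 mm high, origin under its centre. Leave alone.
- tyre_tin: round tin, 66 mm diameter, 60 mm high, origin under its centre. Leave alone.
Mind the look-alikes: they are no part of the job. What is meant by the red_racer is not pink, and is the larger of those in its own colour.

How it is judged:
On the way, in this order (a step that is already met when the one before it is completed fails the run):
1. the plate is held level by its catch, with the robot off it and the red racer not yet on it (value of joint plate between -0.025 and 0.03 rad and contact force between the fingers and rig below 0.5 N and contact force between red_racer and rig below 0.1 N), for 0.3 s.
2. the red racer stands on the level plate (value of joint plate between -0.025 and 0.03 rad and x of red_racer_mid in the frame of plate_mid between -0.025 and 0.025 m and y of red_racer_mid in the frame of plate_mid between -0.021 and 0.021 m and z of red_racer_mid in the frame of plate_mid between 0.016 and 0.028 m and x of red_racer_nose in the frame of plate_mid below -0.04 m and angle between red_racer_mid's own z axis and vertical below 0.1 rad and angle between the x axis of red_racer_mid and the x axis of plate_mid, either way round below 0.22 rad and contact force between red_racer and rig above 0.5 N), for 0.2 s.
At the end, for the whole second after the job is handed in: Plate latched level (-0.025 to 0.03 rad); red racer let go, at rest on its wheels on it: centre within 25 mm of the plate's middle lengthwise, 21 mm sideways (between the kerbs), 16 to 28 mm above the face, upright to 0.1 rad, along the plate to 0.22 rad, nose to the catch (all of step 2 and contact force between the fingers and rig below 0.5 N and contact force between the fingers and red_racer below 0.5 N and linear speed of red_racer below 0.02 m/s and angular speed of red_racer below 0.1 rad/s); the robot touches nothing.
It fails at once if the red racer is dropped (falls out of the hand from more than about 13 mm) (linear speed of red_racer above 0.5 m/s and contact force between the fingers and red_racer below 0.5 N).
It fails at once if the red racer is slammed onto the rig (more than 40 N) (contact force between red_racer and rig above 40 N).
It fails at once if another racer is shifted by more than 20 mm (distance of any of blue_racer, green_racer from where it was at the start of the episode above 0.02 m).
It fails at once if a bystander on the counter is shifted by more than 30 mm (distance of any of meter, motor_can, pinion_box, tweezers, oil_bottle, tyre_tin from where it was at the start of the episode above 0.03 m).
It also fails if it takes over 64 s, if anything falls off the work surface, if the arm or the gripper's body presses on something with over 40 N, if the wrist force passes 120 N, or if a joint passes its speed limit or range.

ROBOT

A 6-joint arm with a two-finger parallel gripper is mounted at the origin on the work surface. World frame = base frame: x ahead of the robot, y to its left, z up, the work surface at z = 0. Lengths are in m, angles in rad, forces in N, time in s.
With the tool pointing down it reaches from about 0.35 to 0.975 m from the base axis. Payload 4.9 kg.
Tool frame: the origin (TCP) lies at the very end of the fingers, on their centre line; the grasp point (between the pads) lies 19 mm behind it; z points along the fingers, y is the line along which they close (so a half turn about z gives the same grasp; the last joint's range is limited). The gripper opens to 85 mm and grips with 20 to 120 N. Pads are 22 mm wide; open, the fingers measure 114 mm over their backs; the gripper's body (76 mm by 85 mm) begins 54 mm behind the grasp point. The pads swing forward as they close: fully open they stand 13 mm farther back than shut.
Start: joints at [-1.232, 0.053, 1.613, -0, 1.476, -0.119], TCP at [0.276, -0.561, 0.231] pointing down, gripper open.
Joint ranges: [-3.01, 3.01], [-1.01, 2.22], [0.06, 2.58], [-1.02, 4.17], [0.09, 2.62], [-3.14, 3.14]. Speed limits (rad/s): [2.57, 2.57, 3.14, 3.14, 3.14, 3.14].

INTERFACE

Orientations are given as a unit quaternion [w, x, y, z].
In Python, from plant import manip gives the robot as it stands.
- The arm moves only by the tool move_arm, never from a script. Its argument "plan" is a list that holds one entry, the list of rows, each a list of 7 numbers: the shift along the tool's x, y, z as a fraction of full scale, then the turn, a rotation vector about the tool's x, y, z as a fraction of full scale, then the closure, from 0 (fully open) to 1 (shut). In form: [[[dx, dy, dz, wx, wy, wz, fingers], ...]]. A call has exactly 10 rows; each row shifts and turns the commanded pose from where the row before left it, along the tool's axes as they then stand; what a row does not reach is not made up. Full scale, the value 1, is 0.12 m for a shift and 0.15 rad for a turn. A row lasts 1/8 s, in which the tool goes at most 62.5 mm and 10.7 degrees, less where a joint would pass 70% of its speed; a pose out of reach is approached as far as the arm can. A call with a number of a shift or a turn outside -1 to 1 is refused whole. A call with a gripper value outside its range is refused whole. The fingers move at their own pace and stop on an object; the grip force is fixed at half the most. Time passes only in rows, so rows that do not move let the fingers close, or fill a call up. It gives the time, the measured TCP pose, the force, the opening and the grip force at its end, in the units of the state.
- manip.state(): the state, without advancing time (a new reading comes with each control period).
- manip.grab_frame(name): name is "side" or "top" or "wrist"; returns a dict with "pixels" (480x640x3 uint8, blue, green, red), "depth" (480x640 float32, m along the optical axis (not along the pixel's ray), 0 where there is no reading), "vfov" (degrees; the focal length in pixels is half the picture's height over the tangent of half this angle, whatever the lens; pixels are square), "cx", "cy" (the principal point, pixels), "view" (4x4, takes a point from world to camera coordinates). Camera axes: x right, y down, z forward; pixel columns grow to the right and rows downward; lengths in m; the calibration is good to about 2 mm. A picture is of the moment at which its call begins.
- manip.job_done(): hands the job in; it is judged then, once.
The state is a dict: "time": time; "joint_pos": joint angles; "joint_vel": joint speeds; "joint_efforts": joint torques, N m; "tool_pos": TCP position; "tool_rot": TCP orientation; "contact_force": force on the tool from outside, world axes, zero at the start; "ft_torque": the same for the moment, N m; "gripper_width": opening from 0.0 (shut) to 1.0 (fully open); "grasp_force": force on a finger pad.
Only numpy, scipy, OpenCV 4.12 (cv2) and the standard library are available. Lean on these libraries where they do the work, as an engineer would, in place of code of your own. Each camera call takes 0.05 s, during which the arm holds its last target. There are 200 camera calls.

## Working session

There is one attempt and no reset: what is moved stays moved. The work goes in short steps, Python scripts to look and compute and a tool call to move; the robot and the scene stay as the last step left them, time stands still between calls to the robot, and variables do not carry over. Pictures are saved under pics/ and viewed, at most 10 in all, crops included, and the job is handed in when it is done.

Besides the shell and the picture viewer there is one more tool, called after "Request:" in YAML: its name, and indented under it one key for each argument. move_arm: Moves the arm, as the interface text tells. Its arguments: {"type":"object","properties":{"plan":{"type":"array"}},"required":["plan"]}

```bash
mkdir -p pics
cat > h.py <<'E'
import numpy as np, cv2
from plant import manip
def grab(n,save=None):
    f=manip.grab_frame(n); 
    if save: cv2.imwrite('pics/'+save,f['pixels'])
    return f
def pts(f):
    d=f['depth']; h,w=d.shape; fl=h/2/np.tan(np.radians(f['vfov'])/2)
    v,u=np.mgrid[:h,:w]
    c=np.stack([(u-f['cx'])/fl*d,(v-f['cy'])/fl*d,d],-1)
    V=np.array(f['view']); return (c-V[:3,3])@V[:3,:3]
E
python3 - <<'E'
from h import *
for n in ('top','side'):
    f=grab(n,n+'0.png'); np.savez(n+'0.npz',p=pts(f),px=f['pixels'],d=f['depth'])
    print(n,f['vfov'],f['cx'],f['cy'],np.round(f['view'],3).tolist(),(f['depth']>0).mean())
s=manip.state();print(s)
E
```

```text
top 52.57307454174291 316.2570474776435 240.7583716822289 [[-0.019, -1.0, 0.017, 0.008], [-0.995, 0.017, -0.099, 0.522], [0.099, -0.019, -0.995, 1.325], [0.0, 0.0, 0.0, 1.0]] 0.9961393229166666
side 56.81983242228901 321.5126264086296 240.6726690045311 [[-0.748, -0.664, -0.001, 0.373], [-0.428, 0.483, -0.764, 0.259], [0.508, -0.571, -0.645, 1.171], [0.0, 0.0, 0.0, 1.0]] 0.9960319010416666
{'time': 0.1, 'joint_pos': array([-1.23200343e+00,  5.32973115e-02,  1.61420083e+00, -6.73303239e-06,
        1.47600523e+00, -1.19033145e-01]), 'joint_vel': array([-0.00156102, -0.00159106, -0.00317324,  0.0007821 , -0.0001375 ,
       -0.00106517]), 'joint_efforts': array([-1.20349696e-04, -3.94905567e+01, -3.71363425e+01, -1.22603697e-04,
        3.93167313e-03, -1.07085233e-05]), 'tool_pos': array([ 0.276034  , -0.56008964,  0.23015558]), 'tool_rot': array([-9.49231891e-04,  9.73913110e-01,  2.26919242e-01, -1.08094711e-04]), 'contact_force': array([ 0.36186978, -0.61973256,  0.08387066]), 'ft_torque': array([-0.06478543, -0.0133952 ,  0.04593551]), 'grasp_force': 0.0, 'gripper_width': 1.0029915749382383}
```

View pics/top0.png

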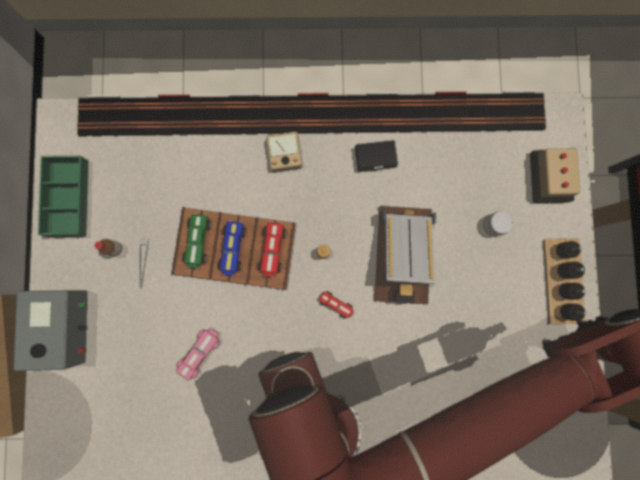

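View pics/side0.png

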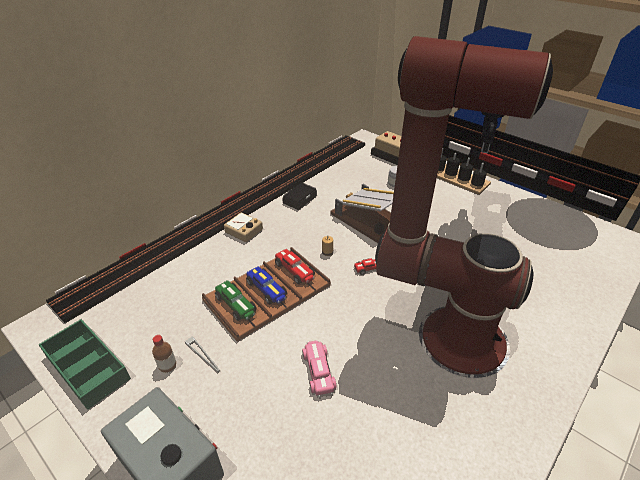

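Candidates in the top picture are the red racer in the stand's right lane (272,249), a small red car on the counter (337,304) and a pink car (198,354). The one in the stand is the larger red one. The rig is at (407,250), with its brass catch at (404,291) on the robot's side. Next I'll check the choice in one crop and measure.

```bash
cat > m.py <<'E'
from h import *
z=np.load('top0.npz');p,px,d=z['p'],z['px'],z['d']
hsv=cv2.cvtColor(px,cv2.COLOR_BGR2HSV);H,S,V=[hsv[...,i].astype(int) for i in range(3)]
def rep(name,m,box):
    mm=np.zeros(m.shape,bool);x0,y0,x1,y1=box;mm[y0:y1,x0:x1]=m[y0:y1,x0:x1]
    q=p[mm]; r=cv2.minAreaRect((q[:,:2]*1000).astype(np.float32))
    print(name,len(q),'mean',q.mean(0).round(4),'rect',np.round(r[0],1),np.round(r[1],1),round(r[2],1),'z',np.percentile(q[:,2],[5,50,95]).round(3))
rep('red',((H<8)|(H>172))&(S>140)&(p[...,2]>0.022),(255,210,295,290))
rep('stand',(p[...,2]>0.01)&(p[...,2]<.1),(160,195,305,300))
rep('kerbs',(H>15)&(H<35)&(S>110)&(p[...,2]>.03),(375,205,445,283))
rep('catch',(H>12)&(H<30)&(S>110),(390,281,418,300))
rep('rigall',(p[...,2]>0.008),(365,200,445,305))
for v in range(205,300,6): print(v,p[v,408].round(3),p[v,398].round(3))
a=cv2.resize(px[205:305,165:305],None,fx=4,fy=4,interpolation=3);b=cv2.resize(px[200:310,365:445],None,fx=3.64,fy=3.64,interpolation=3)[:400]
s=np.load('side0.npz')['px'];c=cv2.resize(s[235,0:1],None) if 0 else cv2.resize(s[180:300,265:405],None,fx=2,fy=2)
cv2.imwrite('pics/crop.png',np.hstack([a[:400,:480],b]))
E
python3 m.py
```

```text
red 595 mean [0.4995 0.1198 0.057 ] rect [469.2 107.9] [208.1 100.2] 20.5 z [0.04  0.048 0.063]
stand 7832 mean [0.5063 0.2269 0.03  ] rect [474.1 242.5] [340.3 262.9] 81.4 z [0.013 0.021 0.06 ]
kerbs 254 mean [ 0.5049 -0.2463  0.1092] rect [ 497.  -139.8] [189.1 344.2] 4.5 z [0.058 0.096 0.125]
catch 142 mean [ 0.3836 -0.2349  0.0889] rect [ 384.8 -122.4] [293.7  29.5] 89.2 z [0.056 0.074 0.08 ]
rigall 5340 mean [ 0.4773 -0.2365  0.0741] rect [ 489.8 -153.4] [337.3 272.8] 85.1 z [0.012 0.075 0.122]
205 [ 0.624 -0.267 -0.004] [ 0.624 -0.238  0.001]
211 [ 0.598 -0.255  0.051] [ 0.604 -0.234  0.015]
217 [ 0.579 -0.252  0.066] [ 0.58  -0.224  0.065]
223 [ 0.562 -0.249  0.073] [ 0.562 -0.222  0.073]
229 [ 0.544 -0.247  0.081] [ 0.545 -0.22   0.083]
235 [ 0.528 -0.247  0.079] [ 0.528 -0.218  0.088]
241 [ 0.511 -0.244  0.09 ] [ 0.512 -0.217  0.09 ]
247 [ 0.495 -0.243  0.093] [ 0.495 -0.216  0.093]
253 [ 0.479 -0.241  0.097] [ 0.479 -0.215  0.098]
259 [ 0.463 -0.239  0.103] [ 0.463 -0.213  0.106]
265 [ 0.446 -0.236  0.115] [ 0.447 -0.211  0.112]
271 [ 0.431 -0.235  0.117] [ 0.431 -0.209  0.119]
277 [ 0.415 -0.234  0.122] [ 0.416 -0.208  0.122]
283 [ 0.401 -0.255  0.017] [ 0.401 -0.227  0.017]
289 [ 0.384 -0.243  0.074] [ 0.385 -0.218  0.06 ]
295 [ 0.368 -0.245  0.06 ] [ 0.369 -0.218  0.06 ]
```

View pics/crop.png

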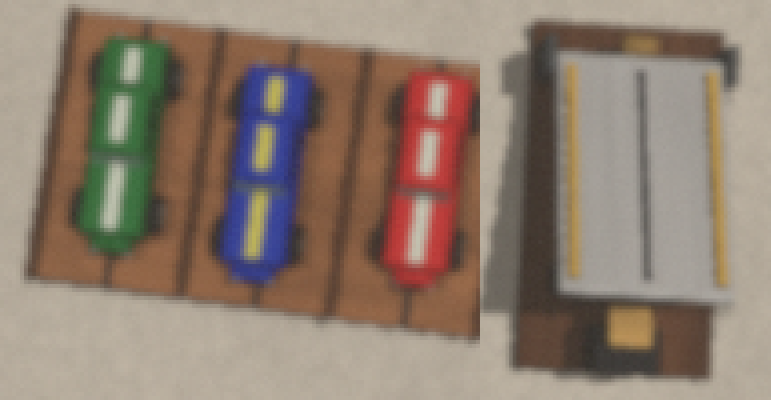

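The crop shows the red racer, striped and full size, in the right lane at about (272,249). All noses point to the robot, as does the rig's catch, so no flip is needed. Now the axes.

```bash
cat > m2.py <<'E'
from h import *
z=np.load('top0.npz');p,px=z['p'],z['px']
C=None
f=grab('top');Vw=np.array(f['view']);R=Vw[:3,:3];C=-R.T@Vw[:3,3];fl=240/np.tan(np.radians(f['vfov'])/2)
def cast(uv,zz):
    uv=np.asarray(uv,float);r=np.c_[(uv[:,0]-f['cx'])/fl,(uv[:,1]-f['cy'])/fl,np.ones(len(uv))]@R
    return C+r*((zz-C[2])/r[:,2])[:,None]
hsv=cv2.cvtColor(px,cv2.COLOR_BGR2HSV);H,S,V=[hsv[...,i].astype(int) for i in range(3)]
def uv(m,b):
    x0,y0,x1,y1=b;v,u=np.nonzero(m[y0:y1,x0:x1]);return np.c_[u+x0,v+y0]
def rect(q): return [np.round(t,1) for t in cv2.minAreaRect((q[:,:2]*1000).astype(np.float32))]
a=uv(((H<8)|(H>172))&(S>150),(255,215,292,283));print('red',rect(cast(a,.045)))
for n,c,b in(('blue',(105,130),(215,215,250,283)),('green',(50,75),(180,205,214,275))):
    print(n,rect(cast(uv((H>c[0])&(H<c[1])&(S>110),b),.045)))
a=uv((S<40)&(V>100)&(p[...,2]>.055)&(p[...,2]<.13),(380,208,440,286));q=p[a[:,1],a[:,0]]
A=np.c_[q[:,:2],np.ones(len(q))];w=np.ones(len(q),bool)
for _ in range(5):
    k=np.linalg.lstsq(A[w],q[w,2],rcond=None)[0];w=abs(A@k-q[:,2])<.003
print('plate plane',k,w.mean(),'tilt',np.arctan(np.hypot(*k[:2])),'downhill dir',np.degrees(np.arctan2(-k[1],-k[0])),rect(q[w]))
a=uv((V<75)&(S<80),(402,218,416,277));q=p[a[:,1],a[:,0]];ok=abs(q@[-k[0],-k[1],1]-k[2])<.006;q=q[ok]
l=cv2.fitLine(q[:,:2].astype(np.float32),2,0,.01,.01).ravel();print('line',l,np.degrees(np.arctan2(l[1],l[0])),len(q),q[:,0].min(),q[:,0].max())
a=uv((H>12)&(H<30)&(S>100)&(V>120),(392,279,416,300));print('brass',rect(cast(a,.078)))
a=uv((V<45),(388,278,422,306));print('housing dark',rect(cast(a,.062)))
E
python3 m2.py
```

```text
red [array([499.4, 121.4]), array([ 44.7, 147. ]), np.float64(81.2)]
blue [array([504.4, 232.3]), array([ 44.2, 142.3]), np.float64(81.7)]
green [array([525.1, 329.4]), array([ 36. , 131.4]), np.float64(82.4)]
plate plane [-0.35390527  0.02672643  0.2754898 ] 0.7489177489177489 tilt 0.34104493896050875 downhill dir -4.318699499771244 [array([ 494.6, -251. ]), array([133.5, 183.1]), np.float64(85.0)]Traceback (most recent call last):
  File "m2.py", line 21, in <module>
    l=cv2.fitLine(q[:,:2].astype(np.float32),2,0,.01,.01).ravel();print('line',l,np.degrees(np.arctan2(l[1],l[0])),len(q),q[:,0].min(),q[:,0].max())
      ~~~~~~~~~~~^^^^^^^^^^^^^^^^^^^^^^^^^^^^^^^^^^^^^^^^
cv2.error: OpenCV(4.12.0) /io/opencv/modules/imgproc/src/linefit.cpp:50: error: (-215:Assertion failed) count > 0 in function 'fitLine2D_wods'
```

```bash
python3 - <<'E'
s=open('m2.py').read()
s=s.replace("uv((V<75)&(S<80),(402,218,416,277))","uv(V<np.median(V[220:277,400:418])-35,(403,220,414,275))").replace("ok=abs(q@[-k[0],-k[1],1]-k[2])<.006;q=q[ok]","q=onp(a)")
s=s.replace("hsv=cv2","""def onp(uv):
    r=cast(uv,0)-C;n=np.array([-k[0],-k[1],1]);return C+r*((k[2]-n@C)/(r@n))[:,None]
hsv=cv2""",1)
s+="""
ye=(H>14)&(H<38)&(S>90)
for b in((376,210,396,280),(425,210,445,284)):
    q=onp(uv(ye,b));l=cv2.fitLine(q[:,:2].astype(np.float32),2,0,.01,.01).ravel();print('kerb',len(q),l.round(4),np.degrees(np.arctan2(l[1],l[0])))
# base outline
a=uv((p[...,2]>.008)&(p[...,2]<.13),(370,200,440,306));c=cast(a,.016);lo=abs(p[a[:,1],a[:,0]][:,2]-.016)<.004;print('base',rect(c[lo]))
"""
open('m2.py','w').write(s)
E
python3 m2.py
```

```text
red [array([499.4, 121.4]), array([ 44.7, 147. ]), np.float64(81.2)]
blue [array([504.4, 232.3]), array([ 44.2, 142.3]), np.float64(81.7)]
green [array([525.1, 329.4]), array([ 36. , 131.4]), np.float64(82.4)]
plate plane [-0.35390527  0.02672643  0.2754898 ] 0.7489177489177489 tilt 0.34104493896050875 downhill dir -4.318699499771244 [array([ 494.6, -251. ]), array([133.5, 183.1]), np.float64(85.0)]
line [ 0.99687636 -0.07897817  0.4955327  -0.24696858] -4.5298333 118 0.42289196518437216 0.5707529727253612
brass [array([ 382. , -236.2]), array([32. , 26.6]), np.float64(87.9)]
housing dark [array([0., 0.]), array([0., 0.]), np.float64(0.0)]
kerb 172 [ 0.9957 -0.0927  0.4978 -0.1948] -5.318156
kerb 160 [ 0.9967 -0.0812  0.4904 -0.2998] -4.655763
base [array([ 482.6, -244.5]), array([148.6, 268.7]), np.float64(85.7)]
```

Request:
move_arm:
  plan:
    - [[0.29,-0.22,0.03,0,0,0,1],[0.29,-0.22,0.03,0,0,0,1],[0.29,-0.22,0.03,0,0,0,1],[0.29,-0.22,0.03,0,0,0,1],[0.29,-0.22,0.03,0,0,0,1],[0.29,-0.22,0.03,0,0,0,1],[0.29,-0.22,0.03,0,0,0,1],[0.29,-0.22,0.03,0,0,0,1],[0,0,0,0,0,0.9,1],[0,0,0,0,0,0.9,1]]

```text
time: 1.45
tool_pos: [0.4328, -0.2473, 0.2022]
tool_rot: [-0.0, 0.996, 0.092, -0.0]
contact_force: [0.7, 0.2, -0.6]
gripper_width: 0.002
grasp_force: 0.0
```

Request:
move_arm:
  plan:
    - [[0,0,0,0,0,0.9,1],[0,0,0,0,0,0.87,1],[0,0,0,0,0,0,1],[0,0,0,0,0,0,1],[0,0,0,0,0,0,1],[0,0,0,0,0,0,1],[0,0,0,0,0,0,1],[0,0,0,0,0,0,1],[0,0,0,0,0,0,1],[0,0,0,0,0,0,1]]

```text
time: 2.7
tool_pos: [0.4326, -0.2481, 0.2025]
tool_rot: [-0.0, 0.999, -0.039, -0.0]
contact_force: [-0.3, -0.4, 0.1]
gripper_width: -0.002
grasp_force: 0.0
```

```bash
cat >> h.py <<'E'
from scipy.spatial.transform import Rotation as Ro
def delta(pos,yaw=None):
    "shift along tool axes and turn about tool z, in full-scale units"
    s=manip.state();q=s['tool_rot'];R=Ro.from_quat([q[1],q[2],q[3],q[0]]).as_matrix()
    y0=np.degrees(np.arctan2(R[1,0],R[0,0]))
    print('t',round(s['time'],2),'tcp',s['tool_pos'].round(4),'yaw',round(y0,2),'tilt',R[:,2].round(4),'F',s['contact_force'].round(2),'w',round(s['gripper_width'],3),'g',round(s['grasp_force'],1))
    print('shift/fs',(R.T@(np.array(pos)-s['tool_pos'])/.12).round(3),'turn/fs',None if yaw is None else round(-np.radians(yaw-y0)/.15,3))
E
python3 -c "
from h import *
delta([.436,-.242,.13],-4.5)
grab('wrist','w1.png')"
```

```text
t 2.7 tcp [ 0.4326 -0.2481  0.2025] yaw -4.45 tilt [-0.  0. -1.] F [-0.33 -0.43  0.11] w -0.002 g 0.0
shift/fs [ 0.024 -0.053  0.604] turn/fs 0.006
```

View pics/w1.png

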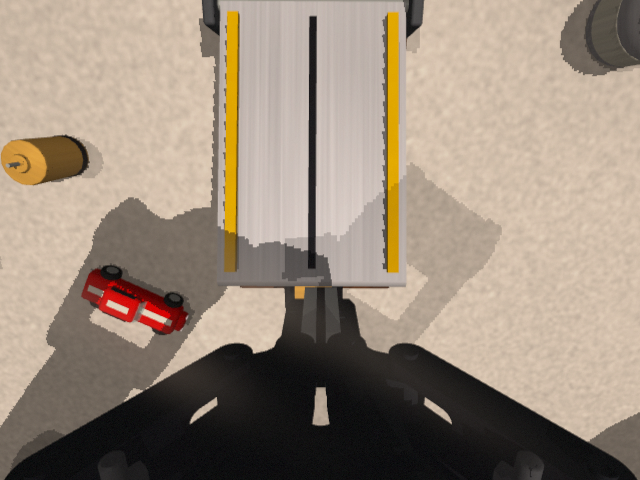

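Request:
move_arm:
  plan:
    - [[0.024,-0.05,0.2,0,0,0,1],[0,0,0.2,0,0,0,1],[0,0,0.2,0,0,0,1],[0,0,0.08,0,0,0,1],[0,0,0.08,0,0,0,1],[0,0,0.08,0,0,0,1],[0,0,0.08,0,0,0,1],[0,0,0.08,0,0,0,1],[0,0,0.08,0,0,0,1],[0,0,0.06,0,0,0,1]]

```text
time: 4.0
tool_pos: [0.4364, -0.243, 0.0671]
tool_rot: [0.0, 0.999, -0.039, 0.0]
contact_force: [-4.0, 0.9, 4.4]
gripper_width: -0.004
grasp_force: 2.8
```

Request:
move_arm:
  plan:
    - [[0,0,0.04,0,0,0,1],[0,0,0.02,0,0,0,1],[0,0,0.02,0,0,0,1],[0,0,0.01,0,0,0,1],[0,0,0,0,0,0,1],[0,0,0,0,0,0,1],[0,0,0,0,0,0,1],[0,0,0,0,0,0,1],[0,0,0,0,0,0,1],[0,0,0,0,0,0,1]]

```text
time: 5.25
tool_pos: [0.4364, -0.2431, 0.0593]
tool_rot: [0.0, 0.999, -0.039, -0.001]
contact_force: [-14.2, 7.0, 30.4]
gripper_width: -0.001
grasp_force: 15.5
```

The plate is on its stop at 30 N, so I'll lift off and check.

Request:
move_arm:
  plan:
    - [[0,0,-0.02,0,0,0,1],[0,0,-0.05,0,0,0,1],[0,0,-0.1,0,0,0,1],[0,0,-0.2,0,0,0,1],[0,0,-0.3,0,0,0,1],[0,0,-0.3,0,0,0,1],[0,0,-0.3,0,0,0,1],[0,0,-0.2,0,0,0,1],[0,0,0,0,0,0,1],[0,0,0,0,0,0,1]]

```text
time: 6.5
tool_pos: [0.4355, -0.2418, 0.2297]
tool_rot: [-0.001, 0.999, -0.039, -0.001]
contact_force: [0.0, 0.3, -1.0]
gripper_width: -0.001
grasp_force: 0.0
```

```bash
cat > pl.py <<'E'
from h import *
f=grab('wrist');p=pts(f);hsv=cv2.cvtColor(f['pixels'],cv2.COLOR_BGR2HSV);S=hsv[...,1];V=hsv[...,2]
d=np.array([.9969,-.0785]);n=np.array([.0785,.9969]);r=p[...,:2]-[.483,-.246]
X=r@d;Y=r@n
m=(abs(X)<.08)&(abs(Y)<.045)&(p[...,2]>.03)&(p[...,2]<.15)
q=np.c_[X[m],p[...,2][m]];w=np.ones(len(q),bool)
for _ in range(4):
    k=np.polyfit(q[w,0],q[w,1],1);w=abs(np.polyval(k,q[:,0])-q[:,1])<.004
print('plate slope,z mid',k,w.mean())
k2=(hsv[...,0]>14)&(hsv[...,0]<38)&(S>120)&(V>80)&(p[...,2]>.055)&(p[...,2]<.09)&(abs(X)<.1)
for s in(1,-1):
    mm=k2&(s*Y>.03)&(s*Y<.07);a=p[mm]
    print('kerb',s,len(a),'inner edge Y',np.percentile(s*Y[mm],3),'X',np.percentile(X[mm],[1,99]),'slope',np.polyfit(X[mm],Y[mm],1))
E
python3 pl.py; python3 -c "
from h import *
delta([.5,.121,.23],-8.8)"
```

```text
plate slope,z mid [-0.00013587  0.06431797] 1.0
kerb 1 2054 inner edge Y 0.04880079200348039 X [-0.07666345  0.08930771] slope [-0.00358666  0.05236756]
kerb -1 2106 inner edge Y 0.0489821455691585 X [-0.07662094  0.08898438] slope [-0.00381753 -0.05219656]
t 6.55 tcp [ 0.4353 -0.2418  0.2292] yaw -4.45 tilt [-0.0023  0.002  -1.    ] F [-0.56  0.03 -0.07] w -0.004 g 0.0
shift/fs [ 3.030e-01 -3.056e+00 -1.000e-03] turn/fs 0.506
```

The plate is latched level (slope 0, z 0.064). Moving over the red racer with the gripper open.

Request:
move_arm:
  plan:
    - [[0.03,-0.3,0,0,0,0,0],[0.03,-0.3,0,0,0,0,0],[0.03,-0.31,0,0,0,0,0],[0.03,-0.31,0,0,0,0,0],[0.03,-0.31,0,0,0,0,0],[0.03,-0.31,0,0,0,0,0],[0.03,-0.31,0,0,0,0,0],[0.03,-0.31,0,0,0,0,0],[0.03,-0.3,0,0,0,0,0],[0.03,-0.3,0,0,0,0.5,0]]

```text
time: 7.8
tool_pos: [0.4996, 0.1221, 0.2292]
tool_rot: [0.0, 0.997, -0.077, -0.001]
contact_force: [0.2, -1.1, 1.6]
gripper_width: 1.003
grasp_force: 0.0
```

Request:
move_arm:
  plan:
    - [[0,0,0,0,0,0,0],[0,0,0,0,0,0,0],[0,0,0,0,0,0,0],[0,0,0,0,0,0,0],[0,0,0,0,0,0,0],[0,0,0,0,0,0,0],[0,0,0,0,0,0,0],[0,0,0,0,0,0,0],[0,0,0,0,0,0,0],[0,0,0,0,0,0,0]]

```text
time: 9.05
tool_pos: [0.5003, 0.121, 0.2313]
tool_rot: [-0.0, 0.997, -0.076, -0.0]
contact_force: [-0.7, 0.3, 0.5]
gripper_width: 0.999
grasp_force: 0.0
```

```bash
cat > rr.py <<'E'
from h import *
f=grab('wrist','w2.png');p=pts(f);hsv=cv2.cvtColor(f['pixels'],cv2.COLOR_BGR2HSV);H,S,V=[hsv[...,i] for i in range(3)]
m=((H<6)|(H>174))&(S>150)&(V>60)&(p[...,2]>.03)&(np.hypot(p[...,0]-.5,p[...,1]-.121)<.1)
q=p[m];print(len(q),cv2.minAreaRect((q[:,:2]*1000).astype(np.float32)),'z',np.percentile(q[:,2],[1,50,99]))
b=p[(abs(p[...,0]-.5)<.12)&(abs(p[...,1]-.121)<.06)];z=b[:,2];print('board z',np.median(z[(z>.01)&(z<.026)]))
delta([.5,.121,.23],-8.8)
E
python3 rr.py
```

```text
6072 ((503.98052978515625, 121.61299133300781), (46.326263427734375, 152.90982055664062), 81.46281433105469) z [0.04194264 0.04944615 0.06357776]
board z 0.018259436962905072
t 9.1 tcp [0.5003 0.1209 0.2313] yaw -8.75 tilt [-0.  0. -1.] F [ 0.47  0.58 -0.69] w 1.001 g 0.0
shift/fs [-0.003 -0.     0.011] turn/fs 0.006
```

View pics/w2.png

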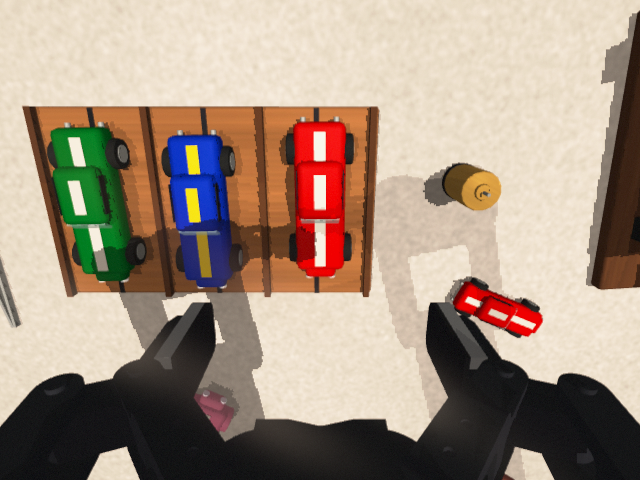

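The view shows the red racer at about (320,200), straight and centred between the fingers. Its yaw is about -8.5°, so I'll descend and grip.

Request:
move_arm:
  plan:
    - [[0.017,0,0.22,0,0,0,0],[0,0,0.22,0,0,0,0],[0,0,0.22,0,0,0,0],[0,0,0.22,0,0,0,0],[0,0,0.22,0,0,0,0],[0,0,0.22,0,0,0,0],[0,0,0.22,0,0,0,0],[0,0,0.1,0,0,0,0],[0,0,0.06,0,0,0,0],[0,0,0.04,0,0,0,0]]

```text
time: 10.35
tool_pos: [0.503, 0.1207, 0.023]
tool_rot: [-0.0, 0.997, -0.076, 0.001]
contact_force: [0.1, 1.1, -0.3]
gripper_width: 0.996
grasp_force: 0.0
```

Request:
move_arm:
  plan:
    - [[0,0,0,0,0,0,0],[0,0,0,0,0,0,0.2],[0,0,0,0,0,0,0.4],[0,0,0,0,0,0,0.6],[0,0,0,0,0,0,0.8],[0,0,0,0,0,0,1],[0,0,0,0,0,0,1],[0,0,0,0,0,0,1],[0,0,0,0,0,0,1],[0,0,0,0,0,0,1]]

```text
time: 11.6
tool_pos: [0.503, 0.1206, 0.0233]
tool_rot: [-0.0, 0.997, -0.076, 0.001]
contact_force: [-1.6, -1.9, 5.5]
gripper_width: 0.523
grasp_force: 62.2
```

Request:
move_arm:
  plan:
    - [[0,0,-0.04,0,0,0,1],[0,0,-0.08,0,0,0,1],[0,0,-0.16,0,0,0,1],[0,0,-0.2,0,0,0,1],[0,0,-0.25,0,0,0,1],[0,0,-0.25,0,0,0,1],[0,0,-0.2,0,0,0,1],[0,0,-0.12,0,0,0,1],[0,0,0,0,0,0,1],[0,0,0,0,0,0,1]]

```text
time: 12.85
tool_pos: [0.5017, 0.1205, 0.1774]
tool_rot: [0.0, 0.997, -0.076, -0.001]
contact_force: [0.3, -0.2, -2.6]
gripper_width: 0.527
grasp_force: 61.6
```

```bash
cat > c.py <<'E'
from h import *
f=grab('wrist');p=pts(f);hsv=cv2.cvtColor(f['pixels'],cv2.COLOR_BGR2HSV);H,S,V=[hsv[...,i] for i in range(3)]
t=manip.state()['tool_pos']
m=((H<6)|(H>174))&(S>150)&(V>60)&(np.linalg.norm(p-t,axis=-1)<.12)
q=p[m]-t;print(len(q),cv2.minAreaRect((q[:,:2]*1000).astype(np.float32)),'z rel tcp',np.percentile(q[:,2],[1,50,99]))
# target car mid = plate mid (.483,-.246); car mid ~1 mm behind... grip offset printed above
delta([.483,-.246,.185],-4.6)
E
python3 c.py
```

```text
28339 ((15.606910705566406, -2.7090988159179688), (50.80641174316406, 113.15360260009766), 81.18561553955078) z rel tcp [0.02059212 0.02707422 0.04028287]
t 12.9 tcp [0.5015 0.1205 0.177 ] yaw -8.75 tilt [-2.6e-03 -2.0e-04 -1.0e+00] F [ 0.8   0.3  -3.26] w 0.529 g 61.6
shift/fs [ 0.312  3.042 -0.066] turn/fs -0.483
```

The racer is held firmly and level. Carrying it over the plate.

Request:
move_arm:
  plan:
    - [[0.03,0.15,0,0,0,0,1],[0.03,0.25,0,0,0,0,1],[0.03,0.34,0,0,0,0,1],[0.03,0.36,0,0,0,0,1],[0.03,0.36,0,0,0,0,1],[0.04,0.36,0,0,0,0,1],[0.03,0.36,0,0,0,0,1],[0.03,0.36,0,0,0,0,1],[0.03,0.3,0,0,0,0,1],[0.03,0.2,0,0,0,0,1]]

```text
time: 14.15
tool_pos: [0.4824, -0.248, 0.1777]
tool_rot: [-0.0, 0.997, -0.077, -0.001]
contact_force: [1.3, -0.1, -2.5]
gripper_width: 0.528
grasp_force: 61.8
```

Request:
move_arm:
  plan:
    - [[0,0,0,0,0,-0.24,1],[0,0,0,0,0,-0.24,1],[0,0,0,0,0,0,1],[0,0,0,0,0,0,1],[0,0,0,0,0,0,1],[0,0,0,0,0,0,1],[0,0,0,0,0,0,1],[0,0,0,0,0,0,1],[0,0,0,0,0,0,1],[0,0,0,0,0,0,1]]

```text
time: 15.4
tool_pos: [0.4836, -0.2456, 0.1785]
tool_rot: [-0.0, 0.999, -0.04, -0.0]
contact_force: [-0.4, 0.2, -2.0]
gripper_width: 0.525
grasp_force: 61.9
```

```bash
sed -i 's/\.185\],-4.6/.0705],-4.6/' c.py; python3 c.py; python3 -c "
from h import *
grab('side','s2.png')"
```

```text
28244 ((16.875614166259766, 14.74691390991211), (81.62451934814453, 112.95413970947266), 86.69740295410156) z rel tcp [0.02036683 0.02673183 0.03989899]
t 15.45 tcp [ 0.4836 -0.2456  0.1785] yaw -4.63 tilt [ 0. -0. -1.] F [-0.34 -0.28 -3.09] w 0.529 g 61.9
shift/fs [-0.005  0.003  0.9  ] turn/fs -0.003
```

View pics/s2.png

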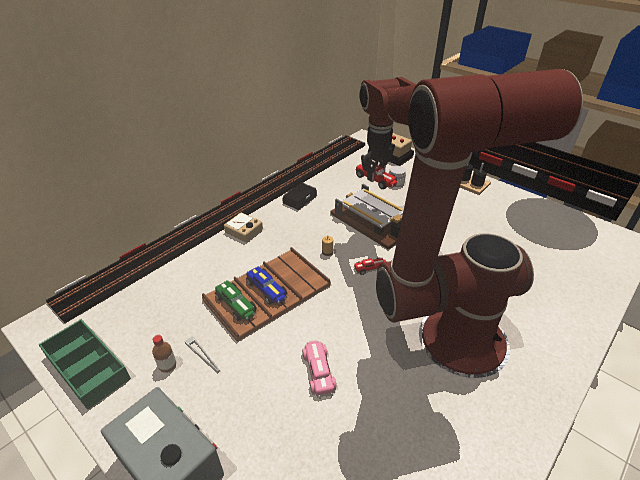

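The picture shows the racer held above the level plate at (375,178). Lowering now.

Request:
move_arm:
  plan:
    - [[0.02,0,0.1,0,0,0,1],[0,0,0.15,0,0,0,1],[0,0,0.15,0,0,0,1],[0,0,0.15,0,0,0,1],[0,0,0.1,0,0,0,1],[0,0,0.08,0,0,0,1],[0,0,0.06,0,0,0,1],[0,0,0.04,0,0,0,1],[0,0,0.03,0,0,0,1],[0,0,0.02,0,0,0,1]]

```text
time: 16.75
tool_pos: [0.4862, -0.2459, 0.073]
tool_rot: [0.0, 0.999, -0.04, 0.0]
contact_force: [0.4, -0.3, -2.1]
gripper_width: 0.525
grasp_force: 61.9
```

Request:
move_arm:
  plan:
    - [[0,0,0.01,0,0,0,1],[0,0,0.01,0,0,0,1],[0,0,0,0,0,0,1],[0,0,0,0,0,0,1],[0,0,0,0,0,0,1],[0,0,0,0,0,0,1],[0,0,0,0,0,0,1],[0,0,0,0,0,0,1],[0,0,0,0,0,0,1],[0,0,0,0,0,0,1]]

```text
time: 18.0
tool_pos: [0.486, -0.2458, 0.0705]
tool_rot: [-0.0, 0.999, -0.04, -0.0]
contact_force: [0.1, -0.4, -1.8]
gripper_width: 0.524
grasp_force: 61.9
```

Request:
move_arm:
  plan:
    - [[0,0,0.005,0,0,0,1],[0,0,0,0,0,0,1],[0,0,0.005,0,0,0,1],[0,0,0,0,0,0,1],[0,0,0.003,0,0,0,1],[0,0,0,0,0,0,1],[0,0,0,0,0,0,1],[0,0,0,0,0,0,1],[0,0,0,0,0,0,1],[0,0,0,0,0,0,1]]

```text
time: 19.25
tool_pos: [0.4862, -0.2458, 0.0693]
tool_rot: [0.0, 0.999, -0.04, 0.0]
contact_force: [-3.1, 2.3, 4.4]
gripper_width: 0.526
grasp_force: 62.6
```

In contact with light force. Opening partway, then lifting off.

Request:
move_arm:
  plan:
    - [[0,0,0,0,0,0,0.4],[0,0,0,0,0,0,0.3],[0,0,0,0,0,0,0.2],[0,0,0,0,0,0,0.15],[0,0,0,0,0,0,0.15],[0,0,0,0,0,0,0.15],[0,0,0,0,0,0,0.15],[0,0,0,0,0,0,0.15],[0,0,0,0,0,0,0.15],[0,0,0,0,0,0,0.15]]

```text
time: 20.5
tool_pos: [0.486, -0.2458, 0.0689]
tool_rot: [-0.0, 0.999, -0.04, 0.0]
contact_force: [0.4, -0.2, 0.0]
gripper_width: 0.854
grasp_force: 0.0
```

Request:
move_arm:
  plan:
    - [[0,0,-0.05,0,0,0,0.15],[0,0,-0.1,0,0,0,0.15],[0,0,-0.15,0,0,0,0.15],[0,0,-0.2,0,0,0,0.15],[0,0,-0.2,0,0,0,0.15],[0,0,-0.2,0,0,0,0.15],[0,0,-0.2,0,0,0,0.15],[0,0,-0.1,0,0,0,0.15],[0,0,0,0,0,0,0.15],[0,0,0,0,0,0,0.15]]

```text
time: 21.75
tool_pos: [0.4855, -0.2455, 0.212]
tool_rot: [-0.0, 0.999, -0.04, -0.001]
contact_force: [0.3, -0.6, 0.0]
gripper_width: 0.849
grasp_force: 0.0
```

```bash
python3 - <<'E'
from h import *
f=grab('wrist','w3.png');p=pts(f);hsv=cv2.cvtColor(f['pixels'],cv2.COLOR_BGR2HSV);H,S,V=[hsv[...,i] for i in range(3)]
m=((H<6)|(H>174))&(S>150)&(V>50)&(p[...,2]>.07)&(np.hypot(p[...,0]-.483,p[...,1]+.246)<.1)
q=p[m];print(cv2.minAreaRect((q[:,:2]*1000).astype(np.float32)),'z',np.percentile(q[:,2],[1,50,99]))
delta([.483,-.246,.2],-4.6)
E
sed -i 's/abs(Y)<.045/abs(Y)<.045)\&(abs(Y)>.034/' pl.py; python3 pl.py
```

```text
((489.6634521484375, -232.5135955810547), (73.06763458251953, 154.22146606445312), 85.47724151611328) z [0.08818878 0.09550522 0.10947676]
t 21.8 tcp [ 0.4854 -0.2454  0.2116] yaw -4.63 tilt [-0.0019  0.0013 -1.    ] F [-0.31 -0.56  0.1 ] w 0.85 g 0.0
shift/fs [-0.02   0.007  0.097] turn/fs -0.003
plate slope,z mid [-0.00014195  0.06428423] 1.0
kerb 1 1979 inner edge Y 0.04874448655654458 X [-0.07627348  0.08960151] slope [-0.00376185  0.05233071]
kerb -1 2031 inner edge Y 0.04896483177683988 X [-0.07682449  0.0891884 ] slope [-0.00372978 -0.05218959]
```

View pics/w3.png

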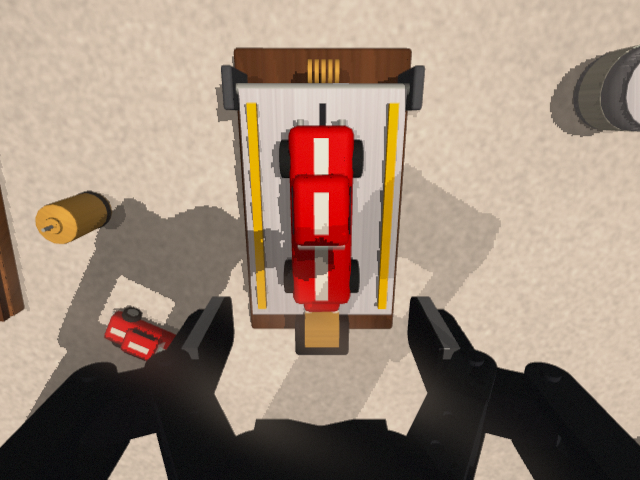

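The picture shows the red racer straight between the kerbs at about (321,215), nose to the catch (322,330). The plate is level and the gripper is clear.

```bash
python3 -c "
from plant import manip
print(manip.job_done())"
```

```text
the job is handed in; nothing more can be done
None
```

I handed the job in at about 22 s; no verdict came back. The last look showed the plate latched level and the red racer let go, straight between the kerbs, nose to the catch, about 6 mm off centre towards the hinge, with the gripper clear.

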